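# Slide the blank carrier under the punch bridge and stamp it

### The job

Push the flat aluminium carrier plate along the bench, under the low steel bridge of the punch jig, until its leading edge is flush against the stop bar. Only then press the sprung punch down with a fingertip so that it bears firmly on the blank, and let it spring back up. Do not lift or tip the plate, and leave the other things on the bench alone.

Things in the scene. Friction and masses are not known exactly. Their poses are not given: they have to be found in the camera images.
- carrier: Carrier: loose flat aluminium plate, 120 long (x) x 90 wide (y) x 18 mm thick, about 0.45 kg, a flush round brass blank 26 mm across in the middle of its top. Origin at the centre of its underside, z up. It starts flat on the bench in front of the jig's mouth, its x axis within 15 degrees of the jig's, up to 20 mm off the jig's centre line.
- jig: Dark steel jig fixed to the bench. Origin on the bench below the punch; +x is the way the carrier is pushed in. Bridge: x -22 to 22 mm, underside 23, top 41 mm up, on two legs with a 106 mm wide opening (y -53 to 53; 146 outside). Stop bar: 18 mm high, near face at x = 60 mm, so a flush carrier has its centre at x = 0; low strips join it to the legs. Mouth at -x, bench level throughout.
- punch: Punch: upright steel plunger through the middle of the bridge, round head 32 mm across. Origin at the centre of the head's top, 62 mm above the bench at rest. Pressed straight down against a light spring (2 N to start, about 5 N at 5 mm), its foot meets a carrier below after 5 mm (9 mm of travel if there is none); it springs back by itself.
- jar: Small glass jar with a steel cap, 48 mm across, 60 mm high; leave alone. Origin at the centre of its underside.
- bangle: Brass bangle lying flat, 64 mm across, 12 mm high; leave alone. Origin at the centre of its underside.
- block: Square steel bench block, 60 x 60 x 22 mm; leave alone. Origin at the centre of its underside.
- hammer: Hammer lying on the bench, about 220 mm long along its x, handle to its -x; leave alone.
- cone: Small wooden ring cone standing upright, 48 mm across its foot, 66 mm high; leave alone. Origin at the centre of its underside.
- wrench: Steel wrench lying on the bench, about 150 mm long along its x; leave alone.
- dish: White ceramic dish, 70 mm across, 25 mm high; leave alone. Origin at the centre of its underside.
There are look-alikes about, which are no part of the job. Several things look just like the carrier: the one meant starts farthest to the robot's right.

How it is judged:
On the way, in this order (a step that is already met when the one before it is completed fails the run):
1. the carrier lies under the bridge, flush against the stop bar (x of carrier in the frame of jig between -0.003 and 0.004 m and y of carrier in the frame of jig between -0.012 and 0.012 m and angle between the x axis of carrier and the x axis of jig, either way round below 0.05 rad and height (world z) of carrier below 0.003 m and angle between carrier's own z axis and vertical below 0.03 rad), for 0.2 s.
2. the punch is pressed down onto the carrier (contact force between punch and carrier above 2 N and z of punch in the frame of jig below 0.0585 m), for 0.1 s.
At the end, for the whole second after the job is handed in: The carrier lies flat and at rest under the bridge, within 3 mm of the stop bar, within 12 mm of the jig's centre line and 0.05 rad of its direction; the punch has been pressed onto it (over 2 N) and has risen again to within 1.5 mm of its rest height (all of step 1 and z of punch in the frame of jig above 0.0605 m and linear speed of carrier below 0.01 m/s); the robot touches nothing.
It fails at once if the carrier is lifted off the bench (its centre over 6 mm up) or tipped (over 0.1 rad) (height (world z) of carrier above 0.006 m or angle between carrier's own z axis and vertical above 0.1 rad).
It fails at once if the punch is pressed (over 3 mm) while the carrier is more than 6 mm from the stop bar (z of punch in the frame of jig below 0.059 m and x of carrier in the frame of jig below -0.006 m).
It fails at once if another thing on the bench is moved by more than 25 mm (distance of any of jar, bangle, block, hammer, cone, wrench, dish from where it was at the start of the episode above 0.025 m).
It also fails if it takes over 72 s, if anything falls off the work surface, if the arm or the gripper's body presses on something with over 40 N, if the wrist force passes 120 N, or if a joint passes its speed limit or range.

### The arm

A 7-joint arm with a two-finger parallel gripper is mounted at the origin on the work surface. World frame = base frame: x ahead of the robot, y to its left, z up, the work surface at z = 0. Lengths are in m, angles in rad, forces in N, time in s.
With the tool pointing down it reaches from about 0.425 to 0.925 m from the base axis. Payload 6.8 kg.
Tool frame: the origin (TCP) lies on the front face of the gripper's body, between the roots of the fingers; the fingertips stand 73 mm ahead of it and the grasp point (between the pads) lies r.pinch_z ahead of it (r.pinch_z is the distance from the TCP to the grasp point, in m); z points along the fingers, y is the direction in which the jaws open and shut (so a half turn about z gives the same grasp; the last joint's range is limited). The gripper opens to 85 mm and grips with 20 to 120 N. Pads are 22 mm wide; open, the fingers measure 114 mm over their backs; the gripper's body (76 mm by 85 mm) begins 54 mm behind the grasp point. The pads swing forward as they close: fully open they stand 13 mm farther back than shut.
Start: joints at [1.097, 0.477, 0.022, 1.555, -0.011, 1.109, -0.083], TCP at [0.241, -0.63, 0.304] pointing down, gripper open.
Joint ranges: [-2.96, 2.96], [-0.34, 2.1], [-1.41, 1.46], [0.24, 2.44], [-1.37, 4.51], [0.17, 1.92], [-2.96, 2.96]. Speed limits (rad/s): [2.39, 2.39, 3.14, 3.14, 3.14, 3.14, 3.14].

### API

Orientations are given as a rotation vector (axis times angle).
In Python, from bench import readout, grab_frame, r, search_frame, masks_of, tip_of gives the robot as it stands.
- The arm moves only by the tool step_arm, never from a script. Its argument "commands" is a list of rows, each a list of 7 numbers: the shift along the tool's x, y, z as a fraction of full scale, then the turn, a rotation vector about the tool's x, y, z as a fraction of full scale, then the gripper's target within -1 to 1 (shut at 1, half-way at 0, fully open at -1). In form: [[tx, ty, tz, ax, ay, az, hand], ...]. A call has exactly 10 rows; each row is the pose to reach, as a shift and turn from the pose measured when the call began, along the tool's axes at that moment, turning the shorter way round; what a row does not reach only later rows make up. Full scale, the value 1, is 500 mm for a shift and 360 degrees for a turn. A row lasts 1/8 s, in which the tool goes at most 62.5 mm and 10.7 degrees, less where a joint would pass 70% of its speed; a pose out of reach is approached as far as the arm can. A call with a number of a shift or a turn outside -1 to 1 is refused whole. A call with a gripper value outside its range is refused whole. The fingers move at their own pace and stop on an object; "newtons" is the grip in N (left out, the last holds). Time passes only in rows, so rows that repeat a pose let the fingers close, or fill a call up. It gives the time, the measured TCP pose, the force and the opening at its end, in the units of the state.
- readout.get_obs(): the state, without advancing time (a new reading comes with each control period).
- grab_frame(name): name is "scene" or "top"; returns a dict with "img" (420x560x3 uint8, red, green, blue), "K" (3x3 intrinsics, pixels), "D" ([k1, k2, p1, p2, k3] as OpenCV has them; the pictures are not rectified), "world_to_cam" (4x4, takes a point from world to camera coordinates). Camera axes: x right, y down, z forward; pixel columns grow to the right and rows downward; lengths in m; the calibration is good to about 2 mm. A picture is of the moment at which its call begins. There is no depth.
- r.hand_in(): hands the job in, once; it reports no verdict.
Trained networks look in a picture, given as the dict that the camera call returned (one of the last four; its "shot" number tells which), for a name from the list of things; names that differ only in an ending like _2 or _b are one class to them, and where a whole thing is asked for, a point or a joint stands for the part that bears it (a point fixed in the world has none). Each returns a list of dicts, best first, with "p" (0 to 1); they miss things now and then, are a little off and sometimes report something else, mostly with a low value. They report only what shows in the picture. A call takes as long as a camera call. They do not tell look-alikes from the thing itself.
- search_frame(thing, picture): "extent" ([centre column, centre row, width, height] in pixels, round what is visible of it).
- masks_of(thing, picture): "pixels" (420x560 bool, what is visible of it) and "extent" ([centre column, centre row, width, height] in pixels, round what is visible of it).
- tip_of(thing, picture): "point" ([column, row] in pixels: a listed point, or the origin of a listed thing).
The state is a dict: "clock": time; "joints": joint angles; "qvel": joint speeds; "tau": joint torques, N m; "tcp_pos": TCP position; "orientation": TCP orientation; "contact_force": force on the tool from outside, world axes, zero at the start; "moment": the same for the moment, N m; "grip_width": finger opening in m.
Only numpy, scipy, OpenCV 4.12 (cv2) and the standard library are available. Lean on these libraries where they do the work, as an engineer would, in place of code of your own. Each camera call takes 0.05 s, during which the arm holds its last target. There are 200 camera calls.

## Working session

There is one attempt and no reset: what is moved stays moved. The work goes in short steps, Python scripts to look and compute and a tool call to move; the robot and the scene stay as the last step left them, time stands still between calls to the robot, and variables do not carry over. Pictures are saved under pics/ and viewed, about 8 in all and at most 12, crops included, and the job is handed in when it is done.

Besides the shell and the picture viewer there is one more tool, called after "Call:" as name(argument=value, ...) on one line, values as JSON. step_arm: Moves the arm, as the interface text tells. Its arguments: {"type":"object","properties":{"commands":{"type":"array"},"newtons":{"type":"number"}},"required":["commands"]}

```bash
mkdir -p pics && ls
cat > h.py <<'E'
import numpy as np, cv2
from scipy.spatial.transform import Rotation as R
from bench import readout, grab_frame, r, search_frame, masks_of, tip_of
def px2w(f,uv,z):
    uv=np.array(uv,float).reshape(-1,1,2)
    n=cv2.undistortPoints(uv,np.array(f["K"]),np.array(f["D"])).reshape(-1,2)
    T=np.array(f["world_to_cam"]);Rm=T[:3,:3];c=-Rm.T@T[:3,3]
    d=np.c_[n,np.ones(len(n))]@Rm
    return c+d*((z-c[2])/d[:,2])[:,None]
def w2px(f,P):
    T=np.array(f["world_to_cam"])
    return cv2.projectPoints(np.array(P,float).reshape(-1,1,3),cv2.Rodrigues(T[:3,:3])[0],T[:3,3],np.array(f["K"]),np.array(f["D"]))[0].reshape(-1,2)
def save(f,n,crop=None,s=1):
    im=f["img"][...,::-1]
    if crop: im=im[crop[1]:crop[3],crop[0]:crop[2]]
    cv2.imwrite("pics/"+n,cv2.resize(im,None,fx=s,fy=s,interpolation=cv2.INTER_CUBIC))
E
python3 - <<'E'
from h import *
o=readout.get_obs();print({k:np.round(v,3) for k,v in o.items()}, r.pinch_z)
ims=[]
for n in("scene","top"):
    f=grab_frame(n);ims.append(f["img"]);T=np.array(f["world_to_cam"]);print(n,"cam at",-T[:3,:3].T@T[:3,3])
    for t,z in (("carrier",.009),("jig",0),("punch",.062),("jar",0),("bangle",0),("block",0),("hammer",0),("cone",0),("wrench",0),("dish",0)):
        for d in tip_of(t,f)[:4]: print(t,round(d["p"],2),np.round(d["point"]),np.round(px2w(f,d["point"],z)[0],3))
    save(f,n+"0.png",s=1.4)
E
```

```text
pics
{'clock': np.float64(0.0), 'joints': array([ 1.097,  0.478,  0.022,  1.556, -0.012,  1.109, -0.083]), 'qvel': array([-0.003, -0.001,  0.001,  0.   , -0.   ,  0.002, -0.001]), 'tau': array([-1.0000e-03, -5.9645e+01,  1.6080e+00, -2.8120e+01,  1.2000e-02,
        9.0000e-03,  0.0000e+00]), 'tcp_pos': array([ 0.241, -0.63 ,  0.303]), 'orientation': array([-3.087e+00, -5.710e-01,  1.000e-03]), 'contact_force': array([-0.014, -0.41 , -0.416]), 'moment': array([-0.06 , -0.017,  0.004]), 'grip_width': np.float64(0.085)} 0.0539
scene cam at [1.0198239  0.37064113 0.705541  ]
carrier 0.82 [410. 187.] [0.27  0.226 0.009]
carrier 0.8 [454. 268.] [0.437 0.396 0.009]
carrier 0.78 [270. 206.] [ 0.516 -0.019  0.009]
jig 0.9 [320. 245.] [0.538 0.133 0.   ]
punch 0.55 [323. 225.] [0.534 0.132 0.062]
punch 0.3 [235. 152.] [ 0.459 -0.164  0.062]
jar 0.79 [296. 321.] [0.717 0.189 0.   ]
bangle 0.65 [376. 285.] [0.561 0.278 0.   ]
block 0.9 [364. 214.] [0.404 0.17  0.   ]
block 0.43 [164. 216.] [ 0.674 -0.203  0.   ]
hammer 0.65 [214. 272.] [ 0.723 -0.008  0.   ]
cone 0.88 [163. 216.] [ 0.676 -0.205  0.   ]
wrench 0.71 [235. 151.] [ 0.403 -0.218 -0.   ]
dish 0.91 [344. 330.] [0.681 0.273 0.   ]
top cam at [0.49392715 0.07097315 1.06760229]
carrier 0.95 [134. 246.] [0.424 0.4   0.009]
carrier 0.9 [213. 314.] [0.26  0.215 0.009]
carrier 0.62 [316. 207.] [ 0.511 -0.032  0.009]
jig 0.95 [248. 198.] [0.534 0.129 0.   ]
punch 0.51 [245. 198.] [0.533 0.133 0.062]
jar 0.82 [222. 122.] [0.719 0.189 0.   ]
jar 0.64 [229. 254.] [0.4   0.178 0.   ]
bangle 0.72 [185. 189.] [0.557 0.281 0.   ]
block 0.83 [226. 254.] [0.402 0.183 0.   ]
hammer 0.63 [306. 116.] [ 0.729 -0.013  0.   ]
cone 0.8 [385. 133.] [ 0.688 -0.203  0.   ]
wrench 0.86 [398. 250.] [ 0.404 -0.229  0.   ]
dish 0.71 [187. 137.] [0.682 0.275 0.   ]
```

View pics/scene0.png

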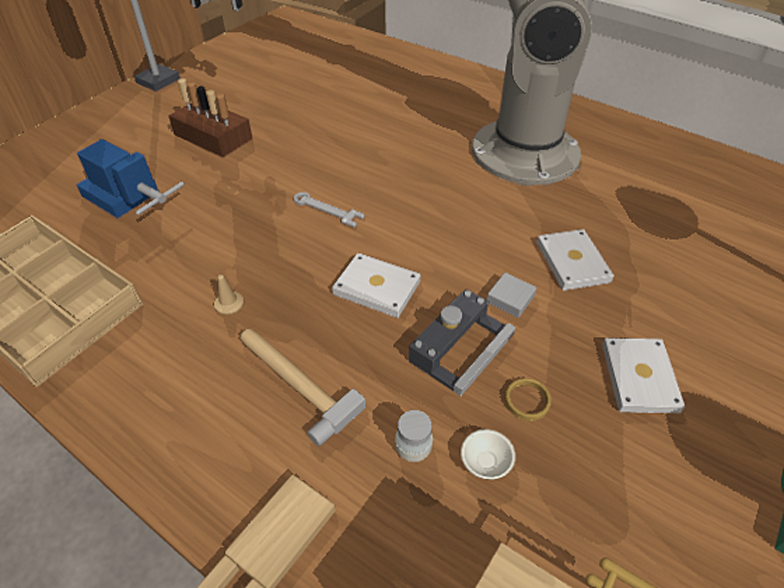

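View pics/top0.png

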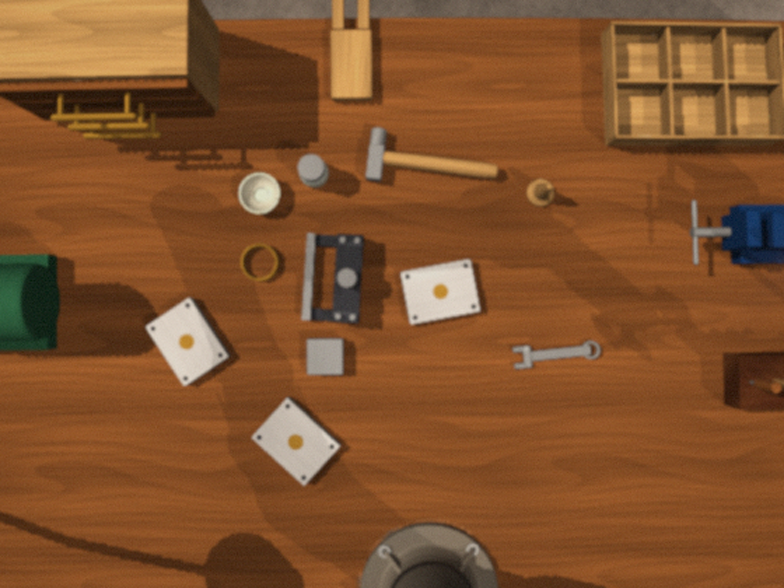

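The scene shows the jig near (330,245), its stop bar toward the robot's left (+y). The right-most of the three plates, at top px (316,207), is the carrier, and it lies in front of the jig's mouth. Next I fit the poses to the masks.

```bash
cat >> h.py <<'E'
from scipy.optimize import minimize
def box(x0,x1,y0,y1,z0,z1): return np.array([[x,y,z] for x in(x0,x1) for y in(y0,y1) for z in(z0,z1)],float)
CAR=[box(-.06,.06,-.045,.045,0,.018)]
def jigm(t=.012,w=.073,s=.01):
    return [box(-.022,.022,-.073,.073,.023,.041),box(-.022,.022,-.073,-.053,0,.041),box(-.022,.022,.053,.073,0,.041),box(.06,.06+t,-w,w,0,.018),
      box(.022,.06,-.073,-.053,0,s),box(.022,.06,.053,.073,0,s)]
a=np.arange(0,2*np.pi,.3)
JP=np.r_[np.c_[.016*np.cos(a),.016*np.sin(a),0*a+.062],np.c_[.016*np.cos(a),.016*np.sin(a),0*a+.054]]
def rend(f,boxes,p,S=4):
    c,s=np.cos(p[2]),np.sin(p[2]);M=np.zeros((420*S,560*S),np.uint8)
    for b in boxes:
        q=b@np.array([[c,s,0],[-s,c,0],[0,0,1]])+[p[0],p[1],0]
        u=((w2px(f,q)+.5)*S-.5)*16
        cv2.fillConvexPoly(M,cv2.convexHull(np.round(u).astype(np.int32)),1,shift=4)
    return M
def fit(fs,ms,model,p0,n=3):
    up=[cv2.resize(m.astype(np.float32),None,fx=4,fy=4,interpolation=cv2.INTER_LINEAR)>.5 for m in ms]
    def cost(p):
        e=0
        for f,m in zip(fs,up):
            g=rend(f,model(p),p)>0; e+=1-(g&m).sum()/max(1,(g|m).sum())
        return e
    p0=np.array(p0,float);d=np.array([.008,.008,.1,.004,.005,.005])[:len(p0)]
    best=None
    for k in range(n):
        sim=np.vstack([p0]+[p0+d[i]*np.eye(len(p0))[i]*(-1)**k for i in range(len(p0))])
        o=minimize(cost,p0,method="Nelder-Mead",options=dict(initial_simplex=sim,xatol=1e-4,fatol=1e-5,maxiter=250));p0=o.x
    return o.x,o.fun
def near(thing,f,xy,z):
    u=w2px(f,[*xy,z])[0]; L=masks_of(thing,f)
    L=[d for d in L if np.hypot(*(np.array(d["extent"][:2])-u))<25]
    return L[0]["pixels"] if L else None
E
python3 - <<'E'
from h import *
fs=[grab_frame(n) for n in("top","scene")]
mc=[near("carrier",f,(.512,-.025),.009) for f in fs]; mj=[near("jig",f,(.536,.13),.02) for f in fs]
mp=[near("punch",f,(.534,.132),.05) for f in fs]
print([None if m is None else m.sum() for m in mc+mj+mp])
for use in([0],[1],[0,1]):
    print("car",use,fit([fs[i] for i in use],[mc[i] for i in use],lambda p:CAR,[.512,-.025,1.67]))
    print("jig",use,fit([fs[i] for i in use],[mj[i]|(mp[i] if mp[i] is not None else False) for i in use],lambda p:jigm(p[3],p[4],abs(p[5]))+[JP],[.536,.13,1.57,.012,.07,.01]))
E
```

```text
[np.int64(1819), np.int64(1843), None, np.int64(192), np.int64(139), np.int64(156)]
car [0] (array([ 0.50637208, -0.02632175,  1.76568012]), np.float64(0.0785171102661597))Traceback (most recent call last):
  File "<stdin>", line 8, in <module>
TypeError: unsupported operand type(s) for |: 'NoneType' and 'bool'
```

Run:
```python
from h import *
fs=[grab_frame(n) for n in("top","scene")]
for f,n in zip(fs,("top","scene")):
    for d in masks_of("jig",f)[:4]: print(n,"jig",round(d["p"],2),np.round(d["extent"]),d["pixels"].sum())
mc=[near("carrier",f,(.512,-.025),.009) for f in fs]
for use in([0],[1],[0,1]): print("car",use,fit([fs[i] for i in use],[mc[i] for i in use],lambda p:CAR,[.508,-.026,1.7]))
A=cv2.resize(fs[0]["img"][160:240,200:350],None,fx=5,fy=5,interpolation=cv2.INTER_CUBIC)
cv2.imwrite("pics/ctop.png",A[...,::-1]);B=fs[1]["img"][170:290,230:380]
cv2.imwrite("pics/cscene.png",cv2.resize(B,None,fx=5,fy=5,interpolation=cv2.INTER_CUBIC)[...,::-1])
```

```text
top jig 0.74 [240. 200.  48.  62.] 1932
scene jig 0.9 [329. 244.  75.  75.] 2353
car [0] (array([ 0.50663005, -0.02592742,  1.74687717]), np.float64(0.041105375802593436))Traceback (most recent call last):
  File "<stdin>", line 6, in <module>
  File "h.py", line 33, in fit
    up=[cv2.resize(m.astype(np.float32),None,fx=4,fy=4,interpolation=cv2.INTER_LINEAR)>.5 for m in ms]
                   ^^^^^^^^
AttributeError: 'NoneType' object has no attribute 'astype'
```

```bash
cat >> h.py <<'E'
def get(thing,cam,xy,z,minpx=900,tries=5):
    for _ in range(tries):
        f=grab_frame(cam);m=near(thing,f,xy,z)
        if m is not None and m.sum()>minpx: return f,m
    return f,None
def fitall(thing,xy,z,model,p0,show=True):
    G=[get(thing,c,xy,z) for c in("top","scene")];G=[g for g in G if g[1] is not None];out=None
    for use in ([[g] for g in G]+([G] if len(G)>1 else [])):
        out=fit([g[0] for g in use],[g[1] for g in use],model,p0)
        if show: print(thing,len(use),np.round(out[0],4),round(out[1],4))
    return out[0],G
E
python3 - <<'E'
from h import *
pc,G=fitall("carrier",(.508,-.026),.009,lambda p:CAR,[.508,-.026,1.7])
pj,G=fitall("jig",(.536,.13),.02,lambda p:jigm(p[3],p[4],abs(p[5]))+[JP],[.536,.13,1.57,.012,.07,.01])
np.save("pj.npy",pj)
def ov(f,crop,n):
    S=5;x0,y0,x1,y1=crop
    im=cv2.resize(f["img"][...,::-1],None,fx=S,fy=S,interpolation=cv2.INTER_CUBIC)
    for bs,p in((CAR,pc),(jigm(pj[3],pj[4],abs(pj[5]))+[JP],pj)):
        for b in bs:
            c=cv2.findContours(rend(f,[b],p,S),0,1)[0];cv2.drawContours(im,c,-1,(0,255,0),1)
    cv2.imwrite("pics/"+n,im[y0*S:y1*S,x0*S:x1*S])
ov(grab_frame("top"),(200,150,350,250),"ctop.png");ov(grab_frame("scene"),(230,170,380,290),"cscene.png")
E
```

```text
carrier 1 [ 0.5069 -0.0265  1.7508] 0.0422
carrier 1 [ 0.507  -0.0259  1.7191] 0.0516
carrier 2 [ 0.5069 -0.0262  1.7428] 0.0962
jig 1 [0.5302 0.1273 1.4969 0.0136 0.0723 0.0078] 0.061
jig 1 [0.531  0.1284 1.507  0.0128 0.071  0.0069] 0.0486
jig 2 [0.5309 0.128  1.5036 0.0127 0.0727 0.0072] 0.1217
```

View pics/ctop.png

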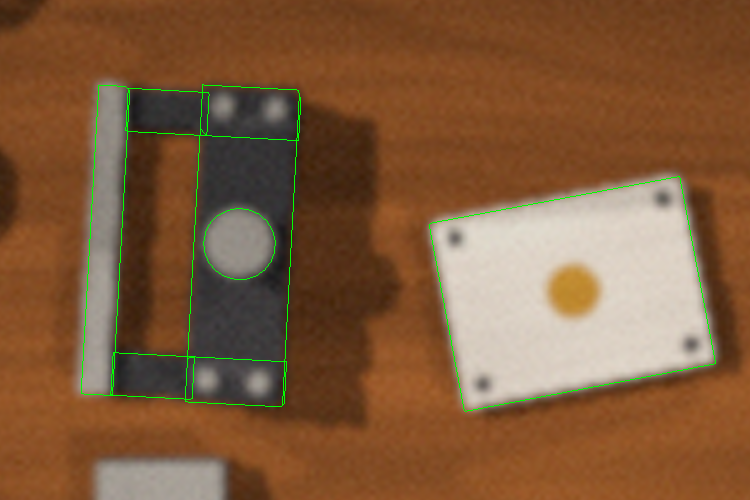

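View pics/cscene.png

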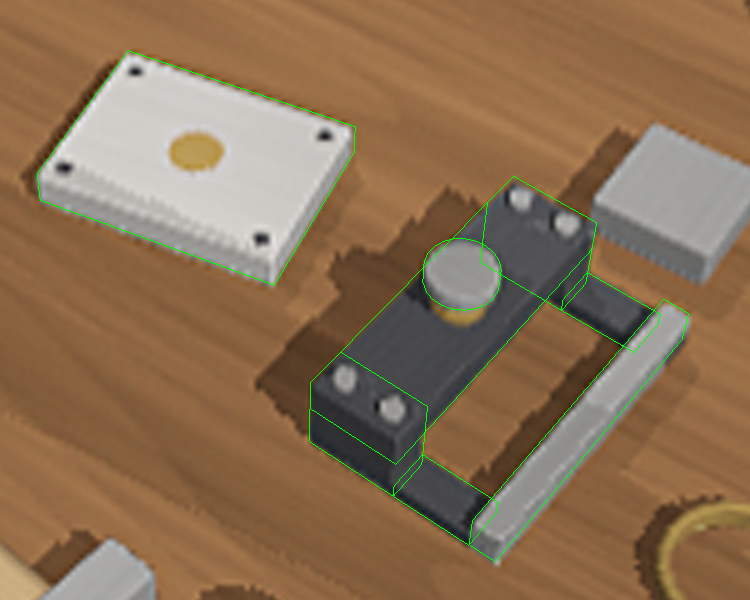

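The overlay matches in both views: punch at top crop (239,243), carrier blank at (573,290). In the jig frame the carrier is at about x=-155 mm, y=+13 mm, yaw +14°. I'll first square and centre it with a two-finger push on its robot-side edge, then push it in from the rear.

```bash
cat >> h.py <<'E'
J=np.array([.5306,.128,1.502])
def j2w(x,y): c,s=np.cos(J[2]),np.sin(J[2]);return np.array([J[0]+c*x-s*y,J[1]+s*x+c*y])
def w2j(p): c,s=np.cos(J[2]),np.sin(J[2]);d=np.array(p[:2])-J[:2];return np.array([c*d[0]+s*d[1],-s*d[0]+c*d[1]])
def row(x,y,z,yaw,frm=None):
    """jig-frame xy, tool-x yaw relative to jig x (rad)"""
    o=readout.get_obs() if frm is None else None
    R0=R.from_rotvec(o["orientation"]);p=np.r_[j2w(x,y),z]
    a=J[2]+yaw;Rt=R.from_matrix(np.array([[np.cos(a),np.sin(a),0],[np.sin(a),-np.cos(a),0],[0,0,-1]]).T)
    print("target w",np.round(p,4),"row",np.round(R0.inv().apply(p-o["tcp_pos"])/.5,4),np.round((R0.inv()*Rt).as_rotvec()/2/np.pi,4))
def st():
    o=readout.get_obs();xa=R.from_rotvec(o["orientation"]).as_matrix()
    print("t",round(float(o["clock"]),2),"tcp jig",np.round(w2j(o["tcp_pos"])*1e3,1),"z",round(o["tcp_pos"][2]*1e3,1),"yaw",round(float(np.arctan2(xa[1,0],xa[0,0])-J[2]),3),"zax",np.round(xa[:,2],3),"F",np.round(o["contact_force"],1),"w",round(float(o["grip_width"])*1e3,1))
E
python3 -c "
from h import *
st();row(-.155,.088,.16,-np.pi/2);row(-.155,-.2,.2,-np.pi/2)"
```

```text
t 2.5 tcp jig [-776.4  236.3] z 303.9 yaw -1.136 zax [ 0. -0. -1.] F [ 0.5 -1.1  0.2] w 85.4
target w [ 0.4322 -0.0206  0.16  ] row [ 0.7923 -1.0024  0.2878] [ 0.     -0.      0.0692]
target w [ 0.7195 -0.0404  0.2   ] row [ 1.3148 -0.7599  0.2078] [ 0.     -0.      0.0692]
```

Call:
step_arm(commands=[[0.85,-0.9,0.2,0,0,0.069,-0.3],[0.85,-0.9,0.2,0,0,0.069,-0.3],[0.85,-0.9,0.2,0,0,0.069,-0.3],[0.85,-0.9,0.2,0,0,0.069,-0.3],[0.85,-0.9,0.2,0,0,0.069,-0.3],[0.85,-0.9,0.2,0,0,0.069,-0.3],[0.85,-0.9,0.2,0,0,0.069,-0.3],[0.85,-0.9,0.2,0,0,0.069,-0.3],[0.85,-0.9,0.2,0,0,0.069,-0.3],[0.85,-0.9,0.2,0,0,0.069,-0.3]])

```text
clock: 3.75
tcp_pos: [0.4775, -0.0582, 0.2044]
orientation: [3.14, -0.107, 0.002]
contact_force: [1.3, -0.2, 0.4]
grip_width: 0.0553
```

```bash
python3 -c "
from h import *
st();row(-.155,.088,.11,-np.pi/2)"
```

```text
t 3.75 tcp jig [-189.4   40.2] z 204.4 yaw -1.57 zax [ 0.001 -0.    -1.   ] F [ 1.3 -0.2  0.4] w 55.3
target w [ 0.4322 -0.0206  0.11  ] row [-0.0958 -0.0689  0.1886] [ 0.     -0.0002  0.0001]
```

Call:
step_arm(commands=[[-0.096,-0.069,0.05,0,0,0,-0.3],[-0.096,-0.069,0.1,0,0,0,-0.3],[-0.096,-0.069,0.15,0,0,0,-0.3],[-0.096,-0.069,0.18,0,0,0,-0.3],[-0.096,-0.069,0.2,0,0,0,-0.3],[-0.096,-0.069,0.21,0,0,0,-0.3],[-0.096,-0.069,0.22,0,0,0,-0.3],[-0.096,-0.069,0.229,0,0,0,-0.3],[-0.096,-0.069,0.229,0,0,0,-0.3],[-0.096,-0.069,0.229,0,0,0,-0.3]])

```text
clock: 5.0
tcp_pos: [0.4321, -0.0205, 0.09]
orientation: [3.14, -0.107, 0.003]
contact_force: [0.1, -0.7, -0.9]
grip_width: 0.0551
```

```bash
python3 -c "
from h import *
st();f=grab_frame('scene');save(f,'s1.png',(230,130,430,280),4);row(-.155,.088,.08,-np.pi/2)
o=readout.get_obs();Rm=R.from_rotvec(o['orientation']).as_matrix()
for y in(-.035,.035):
  for z in(.05,.06,.073): print(y,z,(w2px(f,o['tcp_pos']+Rm@[0,y,z])[0]-[230,130])*4)"
```

```text
t 5.0 tcp jig [-154.9   88. ] z 90.0 yaw -1.57 zax [ 0.002 -0.    -1.   ] F [ 0.1 -0.7 -0.9] w 55.1
target w [ 0.4322 -0.0206  0.08  ] row [-0.0001  0.0001  0.02  ] [ 0.     -0.0003  0.0001]
-0.035 0.05 [284.49214719 207.75364433]
-0.035 0.06 [283.89550139 219.92939082]
-0.035 0.073 [283.13261488 235.48493559]
0.035 0.05 [192.01962429 156.76138338]
0.035 0.06 [192.12064172 168.94594849]
0.035 0.073 [192.25016098 184.52253781]
```

View pics/s1.png

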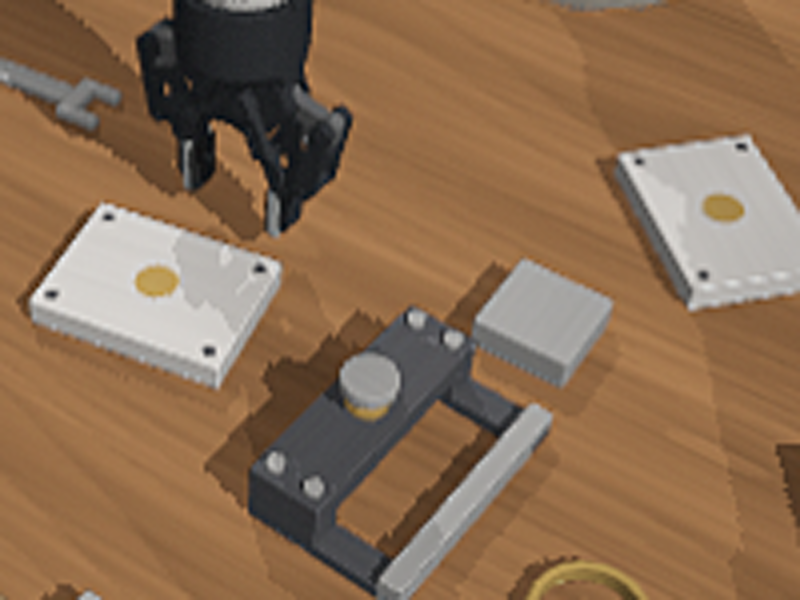

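The fingertips show at about crop (278,235) and (190,190), agreeing with 73 mm ahead of the TCP and clear of the plate. I'll lower 10 mm and push sideways slowly.

Call:
step_arm(commands=[[0,0,0.01,0,0,0,-0.3],[0,0,0.02,0,0,0,-0.3],[0.008,0,0.02,0,0,0,-0.3],[0.016,0,0.02,0,0,0,-0.3],[0.024,0,0.02,0,0,0,-0.3],[0.032,0,0.02,0,0,0,-0.3],[0.04,0,0.02,0,0,0,-0.3],[0.048,0,0.02,0,0,0,-0.3],[0.056,0,0.02,0,0,0,-0.3],[0.058,0,0.02,0,0,0,-0.3]])

```text
clock: 6.3
tcp_pos: [0.4616, -0.0226, 0.0801]
orientation: [3.14, -0.107, 0.003]
contact_force: [-1.0, 1.7, 0.1]
grip_width: 0.0554
```

```bash
cat >> h.py <<'E'
def car(guess_j):
    g=j2w(*guess_j[:2]);p,G=fitall("carrier",g,.009,lambda p:CAR,[*g,J[2]+guess_j[2]],False)
    print("views",len(G),"carrier jig mm",np.round(w2j(p)*1e3,1),"yaw",round(p[2]-J[2],3));return p
E
python3 -c "
from h import *
st();car((-.155,0.005,.05))"
```

```text
t 6.3 tcp jig [-154.9   58.5] z 80.1 yaw -1.57 zax [ 0.002 -0.    -1.   ] F [-1.   1.7  0.1] w 55.4
views 2 carrier jig mm [-162.3   -2.6] yaw 0.139
```

Call:
step_arm(commands=[[-0.01,0,0,0,0,0,-0.3],[-0.02,0,-0.05,0,0,0,-0.3],[-0.02,0,-0.1,0,0,0,-0.3],[-0.02,0.1,-0.1,0,0,0,-0.3],[-0.02,0.2,-0.1,0,0,0,-0.3],[-0.02,0.3,-0.1,0,0,0,-0.3],[-0.02,0.3,-0.1,0,0,0,-0.3],[-0.02,0.3,-0.1,0,0,0,-0.3],[-0.02,0.3,-0.1,0,0,0,-0.3],[-0.02,0.3,-0.1,0,0,0,-0.3]])

```text
clock: 7.75
tcp_pos: [0.4413, -0.1704, 0.1301]
orientation: [-3.14, 0.104, -0.004]
contact_force: [0.5, 0.3, 0.1]
grip_width: 0.0553
```

```bash
python3 -c "
from h import *
st();car((-.155,0.003,.1));row(-.155,.068,.13,-np.pi/2)
row(-.225-.03,0,.13,0);row(-.225-.03,0,.13,.1)"
```

```text
t 7.75 tcp jig [-303.8   68.6] z 130.1 yaw -1.568 zax [ 0.002  0.    -1.   ] F [0.5 0.3 0.1] w 55.3
views 2 carrier jig mm [-161.5   -1.3] yaw 0.136
target w [ 0.4521 -0.022   0.13  ] row [ 1.700e-03 -2.991e-01  2.000e-04] [-0.     -0.0004  0.0002]
target w [ 0.5131 -0.1264  0.13  ] row [ 0.1374 -0.099   0.0005] [ 0.0003 -0.0003 -0.2498]
target w [ 0.5131 -0.1264  0.13  ] row [ 0.1374 -0.099   0.0005] [ 0.0003 -0.0003 -0.2657]
```

Call:
step_arm(commands=[[0.04,0,0,0,0,-0.028,-0.3],[0.08,-0.03,0,0,0,-0.056,-0.3],[0.137,-0.06,0,0,0,-0.084,-0.3],[0.137,-0.112,0,0,0,-0.112,-0.3],[0.137,-0.112,0,0,0,-0.14,-0.3],[0.137,-0.112,0,0,0,-0.168,-0.3],[0.137,-0.112,0,0,0,-0.196,-0.3],[0.137,-0.112,0,0,0,-0.224,-0.3],[0.137,-0.112,0,0,0,-0.25,-0.3],[0.137,-0.112,0,0,0,-0.25,-0.3]])

```text
clock: 9.2
tcp_pos: [0.5132, -0.12, 0.1301]
orientation: [2.296, 2.142, 0.003]
contact_force: [0.3, 0.0, 0.9]
grip_width: 0.055
```

```bash
python3 -c "
from h import *
st();row(-.248,0,.08,0);row(-.165,0,.08,0)"
```

```text
t 9.2 tcp jig [-248.6    0.3] z 130.1 yaw -0.0 zax [ 0.002  0.    -1.   ] F [0.3 0.  0.9] w 55.0
target w [ 0.5136 -0.1194  0.08  ] row [0.0011 0.0004 0.1003] [ 0.0003 -0.0001 -0.0001]
target w [ 0.5193 -0.0366  0.08  ] row [0.1671 0.0004 0.1003] [ 0.0003 -0.0001 -0.0001]
```

Call:
step_arm(commands=[[0,0,0.05,0,0,0,-0.3],[0,0,0.08,0,0,0,-0.3],[0,0,0.1,0,0,0,-0.3],[0.02,0,0.1,0,0,0,-0.3],[0.035,0,0.1,0,0,0,-0.3],[0.05,0,0.1,0,0,0,-0.3],[0.065,0,0.1,0,0,0,-0.3],[0.08,0,0.1,0,0,0,-0.3],[0.095,0,0.1,0,0,0,-0.3],[0.11,0,0.1,0,0,0,-0.3]])

```text
clock: 10.45
tcp_pos: [0.5175, -0.0649, 0.0804]
orientation: [2.296, 2.141, 0.003]
contact_force: [0.1, -3.6, 0.9]
grip_width: 0.0557
```

```bash
python3 -c "
from h import *
st();car((-.13,0.0,.03))"
```

```text
t 10.45 tcp jig [-193.4   -0.2] z 80.4 yaw -0.001 zax [ 0.003 -0.    -1.   ] F [ 0.1 -3.6  0.9] w 55.7
views 2 carrier jig mm [-121.9   -8.9] yaw -0.002
```

```bash
python3 -c "
from h import *
g=j2w(-.122,-.006)
p,G=fitall('carrier',g,.009,lambda p:CAR,[*g,J[2]])
ims=[]
for f,m in G:
  q=w2j(px2w(f,tip_of('carrier',f)[0]['point'],.018)[0]); print('tip',np.round([w2j(px2w(f,d['point'],.018)[0])*1e3 for d in tip_of('carrier',f)[:3]],1))
  # brass blank centroid
  u=w2px(f,[*g,.018])[0].astype(int);hsv=cv2.cvtColor(f['img'],cv2.COLOR_RGB2HSV);b=np.zeros(m.shape,bool);b[u[1]-14:u[1]+14,u[0]-14:u[0]+14]=1
  b&=(hsv[...,0]>12)&(hsv[...,0]<32)&(hsv[...,1]>110)&cv2.morphologyEx(m.astype(np.uint8),cv2.MORPH_CLOSE,np.ones((9,9))).astype(bool)
  ys,xs=np.nonzero(b);print('blank',b.sum(),np.round(w2j(px2w(f,[xs.mean(),ys.mean()],.018)[0])*1e3,1))
a=[cv2.resize(f['img'][y:y+100,x:x+100],(400,400),interpolation=cv2.INTER_CUBIC) for (f,m),(x,y) in zip(G,((225,150),(250,170)))]
cv2.imwrite('pics/p2.png',np.hstack(a)[...,::-1])"
```

```text
carrier 1 [0.5307 0.006  1.5138] 0.1249
carrier 1 [0.5321 0.0047 1.4732] 0.0734
carrier 2 [0.5312 0.0065 1.4983] 0.2066
tip [[ 260.1  119.3]
 [  69.3  273.1]
 [-126.3   -8. ]]
blank 76 [-121.5  -10.2]
tip [[-104.   -29.3]
 [  78.   256.5]
 [ 262.9  109.5]]
blank 67 [-121.1  -10.8]
```

View pics/p2.png

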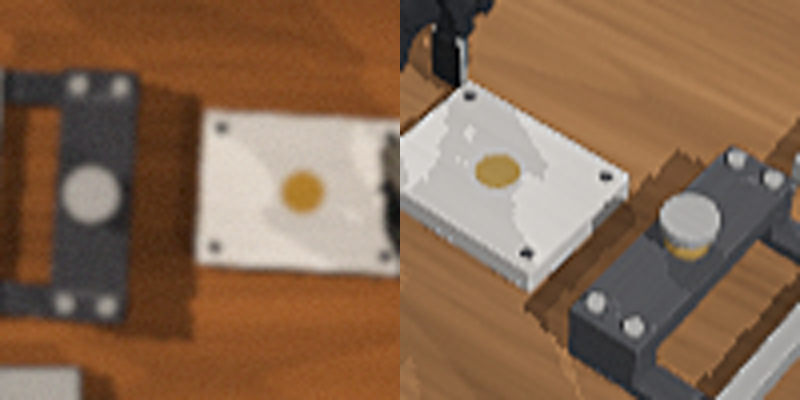

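The carrier is now square (yaw about 0) but 9–10 mm off in y: blank at (302,192) left against punch at (91,193), with the frame tilted. That's too much for the 8 mm clearance, so I'll push it back from the other side.

Call:
step_arm(commands=[[-0.02,0,0,0,0,0,-0.3],[-0.02,0,-0.1,0,0,0.028,-0.3],[0.02,0.05,-0.1,0,0,0.056,-0.3],[0.06,0.1,-0.1,0,0,0.084,-0.3],[0.1,0.17,-0.1,0,0,0.112,-0.3],[0.144,0.17,-0.1,0,0,0.14,-0.3],[0.144,0.17,-0.1,0,0,0.168,-0.3],[0.144,0.17,-0.1,0,0,0.196,-0.3],[0.144,0.17,-0.1,0,0,0.224,-0.3],[0.144,0.17,-0.1,0,0,0.25,-0.3]])

```text
clock: 12.3
tcp_pos: [0.6067, -0.0001, 0.1303]
orientation: [-3.139, 0.119, -0.003]
contact_force: [-0.1, 0.8, -0.5]
grip_width: 0.0558
```

```bash
python3 -c "
from h import *
st();row(-.121,-.085,.08,-np.pi/2);row(-.121,-.058,.08,-np.pi/2)
g=j2w(-.122,-.009);fitall('carrier',g,.009,lambda p:CAR,[*g,J[2]])"
```

```text
t 12.3 tcp jig [-122.6  -84.7] z 130.3 yaw -1.578 zax [ 0.002  0.    -1.   ] F [-0.1  0.8 -0.5] w 55.8
target w [0.6071 0.0014 0.08  ] row [ 0.0004 -0.0032  0.1005] [-0.     -0.0003 -0.0011]
target w [0.5801 0.0033 0.08  ] row [-0.0536 -0.0028  0.1004] [-0.     -0.0003 -0.0011]
carrier 1 [0.5309 0.0104 1.4634] 0.3768
carrier 1 [0.5312 0.0056 1.4802] 0.4412
carrier 2 [0.5307 0.0085 1.459 ] 0.8189
```

Call:
step_arm(commands=[[0,0,0.05,0,0,0,-0.3],[0,0,0.08,0,0,0,-0.3],[0,0,0.1,0,0,0,-0.3],[-0.015,0,0.1,0,0,-0.001,-0.3],[-0.025,0,0.1,0,0,-0.001,-0.3],[-0.032,0,0.1,0,0,-0.001,-0.3],[-0.039,0,0.1,0,0,-0.001,-0.3],[-0.046,0,0.1,0,0,-0.001,-0.3],[-0.052,0,0.1,0,0,-0.001,-0.3],[-0.056,0,0.1,0,0,-0.001,-0.3]])

```text
clock: 13.75
tcp_pos: [0.5797, 0.0022, 0.0808]
orientation: [-3.14, 0.094, -0.006]
contact_force: [3.3, -1.2, 2.0]
grip_width: 0.0556
```

```bash
python3 -c "
from h import *
st()"
```

```text
t 13.75 tcp jig [-122.2  -57.6] z 80.8 yaw -1.562 zax [ 0.004  0.    -1.   ] F [ 3.3 -1.2  2. ] w 55.6
```

Call:
step_arm(commands=[[0.02,0,0,0,0,0,-0.3],[0.04,0,-0.1,0,0,0,-0.3],[0.04,0.05,-0.1,0,0,-0.028,-0.3],[0.04,0.1,-0.1,0,0,-0.056,-0.3],[0.02,0.15,-0.1,0,0,-0.084,-0.3],[-0.05,0.17,-0.1,0,0,-0.112,-0.3],[-0.113,0.18,-0.1,0,0,-0.14,-0.3],[-0.113,0.18,-0.1,0,0,-0.168,-0.3],[-0.113,0.18,-0.1,0,0,-0.21,-0.3],[-0.113,0.18,-0.1,0,0,-0.25,-0.3]])

```text
clock: 15.0
tcp_pos: [0.5173, -0.0845, 0.1302]
orientation: [2.426, 1.994, 0.003]
contact_force: [-0.8, -0.5, 0.1]
grip_width: 0.0554
```

```bash
cat >> h.py <<'E'
def blank(gx,gy):
    for n in("top","scene"):
        f=grab_frame(n);u=w2px(f,[*j2w(gx,gy),.018])[0].astype(int)
        h=cv2.cvtColor(f["img"],cv2.COLOR_RGB2HSV);b=(h[...,0]>12)&(h[...,0]<32)&(h[...,1]>110);k=np.zeros_like(b);k[u[1]-9:u[1]+10,u[0]-9:u[0]+10]=1
        n_,l,s,c=cv2.connectedComponentsWithStats((b&k).astype(np.uint8));i=1+np.argmax(s[1:,4])
        print(n,"blank",s[i],np.round(w2j(px2w(f,c[i],.018)[0])*1e3,1))
E
python3 -c "
from h import *
st();g=j2w(-.122,0);fitall('carrier',g,.009,lambda p:CAR,[*g,J[2]]);car((-.122,0,0));blank(-.122,0);row(-.2,0,.08,0)"
```

```text
t 15.0 tcp jig [-213.    -1.4] z 130.2 yaw -0.126 zax [ 0.002  0.    -1.   ] F [-0.8 -0.5  0.1] w 55.4
carrier 1 [0.5216 0.0052 1.5068] 0.0261
carrier 1 [0.5221 0.006  1.5169] 0.0265
carrier 2 [0.5217 0.0055 1.5094] 0.0559
views 2 carrier jig mm [-123.1    0.3] yaw 0.01
top blank [296 197  10  10  76] [-121.9   -0.8]
scene blank [272 207  10   7  59] [-121.4   -1.5]
target w [ 0.5169 -0.0715  0.08  ] row [ 0.0244 -0.0072  0.1011] [ 0.0006 -0.0001 -0.0211]
```

Centred now: x=-123, y≈0, yaw 0.01. The blank and silhouette fits agree to about 1 mm. I'll descend behind it and push.

Call:
step_arm(commands=[[0.005,-0.003,0,0,0,-0.021,-0.3],[0.005,-0.003,0,0,0,-0.021,-0.3],[0.005,-0.003,0.03,0,0,-0.021,-0.3],[0.005,-0.003,0.06,0,0,-0.021,-0.3],[0.005,-0.003,0.08,0,0,-0.021,-0.3],[0.005,-0.003,0.09,0,0,-0.021,-0.3],[0.005,-0.003,0.1,0,0,-0.021,-0.3],[0.005,-0.003,0.1,0,0,-0.021,-0.3],[0.005,-0.003,0.1,0,0,-0.021,-0.3],[0.005,-0.003,0.1,0,0,-0.021,-0.3]])

```text
clock: 16.75
tcp_pos: [0.5171, -0.0815, 0.0809]
orientation: [2.294, 2.141, 0.005]
contact_force: [0.2, 0.6, 0.5]
grip_width: 0.0556
```

```bash
python3 -c "
from h import *
st();row(-.14,0,.08,0);row(-.072,0,.08,0)"
```

```text
t 16.75 tcp jig [-209.9   -0.9] z 80.9 yaw -0.0 zax [ 0.005 -0.    -1.   ] F [0.2 0.6 0.5] w 55.6
target w [ 0.521  -0.0117  0.08  ] row [ 0.1398 -0.002   0.0018] [ 0.0007 -0.     -0.0001]
target w [0.5257 0.0562 0.08  ] row [ 0.2758 -0.002   0.0018] [ 0.0007 -0.     -0.0001]
```

Call:
step_arm(commands=[[0.015,-0.002,0,0,0,0,-0.3],[0.029,-0.002,0,0,0,0,-0.3],[0.043,-0.002,0,0,0,0,-0.3],[0.057,-0.002,0,0,0,0,-0.3],[0.071,-0.002,0,0,0,0,-0.3],[0.085,-0.002,0,0,0,0,-0.3],[0.099,-0.002,0,0,0,0,-0.3],[0.113,-0.002,0,0,0,0,-0.3],[0.126,-0.002,0,0,0,0,-0.3],[0.138,-0.002,0,0,0,0,-0.3]])

```text
clock: 18.0
tcp_pos: [0.5209, -0.0122, 0.0809]
orientation: [2.294, 2.141, 0.005]
contact_force: [-0.7, -3.6, 2.8]
grip_width: 0.0556
```

```bash
python3 -c "
from h import *
st();blank(-.069,0);car((-.069,0,0));row(-.072,0,.08,0)"
```

```text
t 18.0 tcp jig [-140.5    0. ] z 80.9 yaw -0.0 zax [ 0.005 -0.    -1.   ] F [-0.7 -3.6  2.8] w 55.6
top blank [274 196  10  10  79] [-70.9  -1.4]
scene blank [290 218  11   8  68] [-68.4  -2.1]
views 2 carrier jig mm [-78.9  -0.7] yaw -0.012
target w [0.5257 0.0562 0.08  ] row [0.1369 0.0003 0.0016] [ 0.0007 -0.0002  0.    ]
```

Call:
step_arm(commands=[[0.015,0,0,0,0,0,-0.3],[0.029,0,0,0,0,0,-0.3],[0.043,0,0,0,0,0,-0.3],[0.057,0,0,0,0,0,-0.3],[0.071,0,0,0,0,0,-0.3],[0.085,0,0,0,0,0,-0.3],[0.099,0,0,0,0,0,-0.3],[0.113,0,0,0,0,0,-0.3],[0.122,0,0,0,0,0,-0.3],[0.13,0,0,0,0,0,-0.3]])

```text
clock: 19.55
tcp_pos: [0.5253, 0.0529, 0.0808]
orientation: [2.294, 2.142, 0.006]
contact_force: [0.2, -2.0, -0.1]
grip_width: 0.0552
```

```bash
python3 -c "
from h import *
st()"
```

```text
t 19.55 tcp jig [-75.3   0.1] z 80.8 yaw -0.0 zax [ 0.005  0.    -1.   ] F [ 0.2 -2.  -0.1] w 55.2
```

Call:
step_arm(commands=[[0.001,0,0,0,0,0,-0.3],[0.002,0,0,0,0,0,-0.3],[0.003,0,0,0,0,0,-0.3],[0.004,0,0,0,0,0,-0.3],[0.005,0,0,0,0,0,-0.3],[0.006,0,0,0,0,0,-0.3],[0.007,0,0,0,0,0,-0.3],[0.007,0,0,0,0,0,-0.3],[0.007,0,0,0,0,0,-0.3],[0.007,0,0,0,0,0,-0.3]])

```text
clock: 20.8
tcp_pos: [0.5256, 0.0565, 0.0809]
orientation: [2.294, 2.142, 0.006]
contact_force: [0.2, -1.6, 1.0]
grip_width: 0.0554
```

```bash
python3 -c "
from h import *
st()"
```

```text
t 20.8 tcp jig [-71.7   0.1] z 80.9 yaw 0.0 zax [ 0.005  0.001 -1.   ] F [ 0.2 -1.6  1. ] w 55.4
```

Call:
step_arm(commands=[[0.001,0,0,0,0,0,-0.3],[0.001,0,0,0,0,0,-0.3],[0.002,0,0,0,0,0,-0.3],[0.002,0,0,0,0,0,-0.3],[0.003,0,0,0,0,0,-0.3],[0.003,0,0,0,0,0,-0.3],[0.004,0,0,0,0,0,-0.3],[0.004,0,0,0,0,0,-0.3],[0.004,0,0,0,0,0,-0.3],[0.004,0,0,0,0,0,-0.3]])

```text
clock: 22.05
tcp_pos: [0.5257, 0.0582, 0.0808]
orientation: [2.295, 2.141, 0.005]
contact_force: [-0.3, -5.3, 1.2]
grip_width: 0.0553
```

```bash
python3 -c "
from h import *
st()"
```

```text
t 22.05 tcp jig [-70.    0.1] z 80.8 yaw -0.0 zax [ 0.005  0.    -1.   ] F [-0.3 -5.3  1.2] w 55.3
```

Call:
step_arm(commands=[[0.001,0,0,0,0,0,-0.3],[0.001,0,0,0,0,0,-0.3],[0.002,0,0,0,0,0,-0.3],[0.002,0,0,0,0,0,-0.3],[0.003,0,0,0,0,0,-0.3],[0.003,0,0,0,0,0,-0.3],[0.003,0,0,0,0,0,-0.3],[0.003,0,0,0,0,0,-0.3],[0.003,0,0,0,0,0,-0.3],[0.003,0,0,0,0,0,-0.3]])

```text
clock: 23.3
tcp_pos: [0.5257, 0.0584, 0.0808]
orientation: [2.295, 2.14, 0.003]
contact_force: [-1.2, -7.4, 3.5]
grip_width: 0.0553
```

```bash
python3 -c "
from h import *
st()
T=grab_frame('top');S=grab_frame('scene')
a=[cv2.resize(f['img'][y:y+100,x:x+100],(400,400),interpolation=cv2.INTER_CUBIC) for f,(x,y) in ((T,(205,150)),(S,(270,180)))]
cv2.imwrite('pics/p3.png',np.hstack(a)[...,::-1])"
```

```text
t 23.3 tcp jig [-69.8   0.1] z 80.8 yaw -0.001 zax [ 0.004 -0.002 -1.   ] F [-1.2 -7.4  3.5] w 55.3
```

View pics/p3.png

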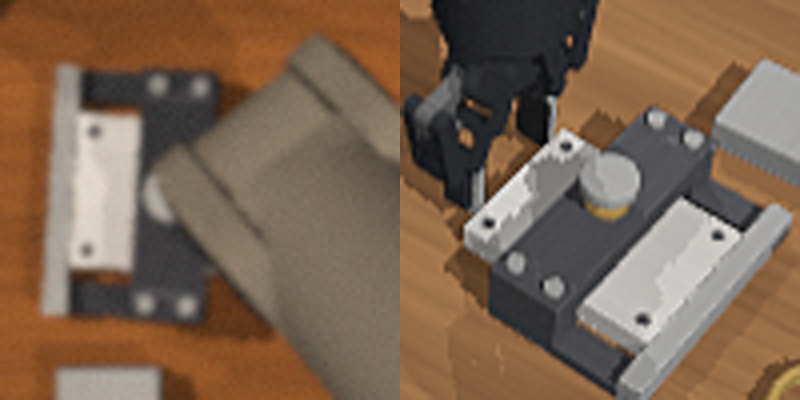

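Progress stopped (0.2 mm of the 1.5 mm commanded) and the force rose to 7.4 N. In the picture the plate touches the stop bar, with gaps to both legs. One firmer nudge, then back off and up.

Call:
step_arm(commands=[[0.002,0,0,0,0,0,-0.3],[0.004,0,0,0,0,0,-0.3],[0.005,0,0,0,0,0,-0.3],[0.005,0,0,0,0,0,-0.3],[0,0,0,0,0,0,-0.3],[-0.02,0,0,0,0,0,-0.3],[-0.06,0,0,0,0,0,-0.3],[-0.08,0,-0.1,0,0,0,1],[-0.2,0,-0.16,0,0,0,1],[-0.3,0,-0.16,0,0,0,1]])

```text
clock: 24.65
tcp_pos: [0.5166, -0.0916, 0.1635]
orientation: [2.29, 2.14, 0.01]
contact_force: [1.3, -0.2, -0.3]
grip_width: 0.0013
```

Run:
```python
from h import *
st();row(0,0,.16,0)
T=grab_frame('top');S=grab_frame('scene')
for n,f in(('top',T),('scene',S)):
    print(n,[(round(d['p'],2),np.round(w2j(px2w(f,d['point'],.062)[0])*1e3,1)) for d in tip_of('punch',f)[:2]])
im=[]
for f,(x,y) in ((T,(205,150)),(S,(270,180))):
    a=cv2.resize(f['img'],None,fx=4,fy=4,interpolation=cv2.INTER_CUBIC)
    p=np.r_[J[:2],J[2]]
    for b in CAR: cv2.drawContours(a,cv2.findContours(rend(f,[b],p,4),0,1)[0],-1,(0,255,0),1)
    im.append(a[y*4:y*4+400,x*4:x*4+400])
cv2.imwrite('pics/p4.png',np.hstack(im)[...,::-1])
```

```text
t 24.65 tcp jig [-220.1   -1.1] z 163.5 yaw 0.001 zax [ 0.01  -0.001 -1.   ] F [ 1.3 -0.2 -0.3] w 1.3
target w [0.5306 0.128  0.16  ] row [ 0.4402 -0.0018  0.0067] [0.0015 0.0001 0.0002]
top [(0.67, array([11.1,  0.8]))]
scene [(0.53, array([ -93.8, -226.1])), (0.49, array([-0.1, -3.6]))]
```

View pics/p4.png

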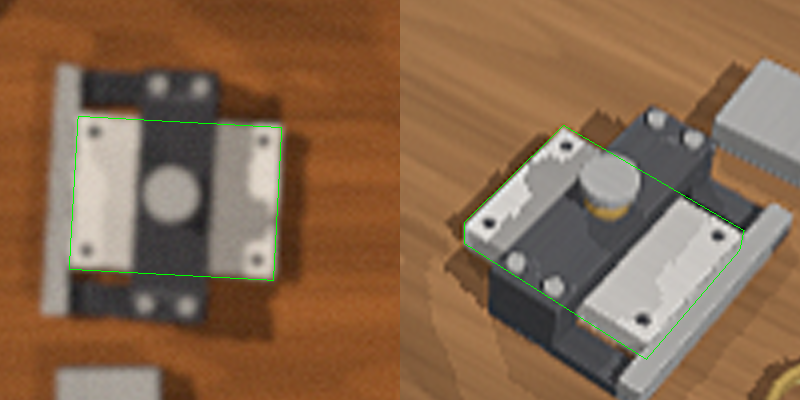

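The plate matches the flush model outline to about 1 mm in both views (top rear edge at 272–280, scene front edge at the stop bar). Now to bring the shut fingertips over the punch.

Call:
step_arm(commands=[[0.1,0,0,0,0,0,1],[0.2,0,0,0,0,0,1],[0.3,0,0,0,0,0,1],[0.4,-0.001,0,0,0,0,1],[0.44,-0.002,0.007,0.001,0,0,1],[0.44,-0.002,0.02,0.001,0,0,1],[0.44,-0.002,0.03,0.001,0,0,1],[0.44,-0.002,0.036,0.001,0,0,1],[0.44,-0.002,0.036,0.001,0,0,1],[0.44,-0.002,0.036,0.001,0,0,1]])

```text
clock: 26.1
tcp_pos: [0.5301, 0.1269, 0.143]
orientation: [-2.301, -2.138, 0.002]
contact_force: [1.0, -0.2, -0.4]
grip_width: 0.0003
```

Run:
```python
from h import *
st();row(0,0,.13,0)
f=grab_frame('scene');save(f,'p5.png',(270,140,400,280),4)
o=readout.get_obs();Rm=R.from_rotvec(o['orientation']).as_matrix()
for z in(.073,.08,.086): print(z,(w2px(f,o['tcp_pos']+Rm@[0,0,z])[0]-[270,140])*4)
print((w2px(f,[*J[:2],.062])[0]-[270,140])*4)
```

```text
t 26.1 tcp jig [-1.2  0.5] z 143.0 yaw -0.005 zax [-0.001 -0.001 -1.   ] F [ 1.  -0.2 -0.4] w 0.3
target w [0.5306 0.128  0.13  ] row [0.0023 0.0009 0.0261] [-0.0002  0.0001 -0.0008]
0.073 [208.36358886 320.15005231]
0.08 [207.38157725 328.93608516]
0.086 [206.54897419 336.38101308]
[208.2063042  331.88409817]
```

View pics/p5.png

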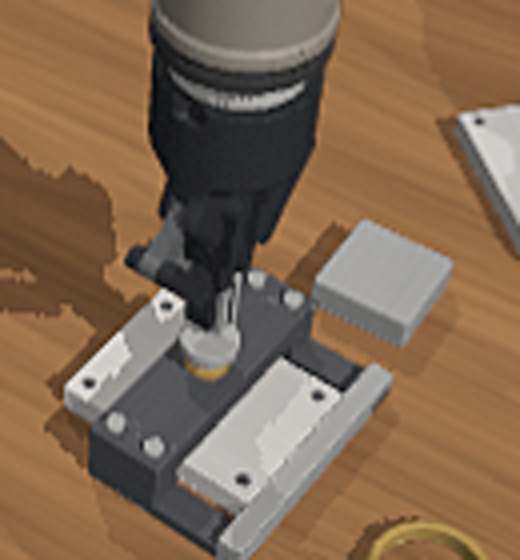

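The shut tips hang at about crop (205,325), over the punch head at (208,345). I'll press in small steps with force checks.

Call:
step_arm(commands=[[0.002,0,0.006,0,0,0,1],[0.002,0,0.01,0,0,0,1],[0.002,0,0.012,0,0,0,1],[0.002,0,0.014,0,0,0,1],[0.002,0,0.016,0,0,0,1],[0.002,0,0.018,0,0,0,1],[0.002,0,0.02,0,0,0,1],[0.002,0,0.022,0,0,0,1],[0.002,0,0.022,0,0,0,1],[0.002,0,0.022,0,0,0,1]])

```text
clock: 27.4
tcp_pos: [0.5301, 0.1281, 0.1322]
orientation: [-2.301, -2.138, 0.002]
contact_force: [-1.3, 0.1, 3.1]
grip_width: 0.0
```

```bash
python3 -c "
from h import *
st()"
```

```text
t 27.4 tcp jig [0.1 0.5] z 132.2 yaw -0.004 zax [-0.001 -0.001 -1.   ] F [-1.3  0.1  3.1] w 0.0
```

Call:
step_arm(commands=[[0,0,0.002,0,0,0,1],[0,0,0.004,0,0,0,1],[0,0,0.005,0,0,0,1],[0,0,0.006,0,0,0,1],[0,0,0.007,0,0,0,1],[0,0,0.008,0,0,0,1],[0,0,0.009,0,0,0,1],[0,0,0.01,0,0,0,1],[0,0,0.01,0,0,0,1],[0,0,0.01,0,0,0,1]])

```text
clock: 28.65
tcp_pos: [0.5302, 0.1282, 0.1295]
orientation: [2.3, 2.138, -0.003]
contact_force: [-8.5, -3.2, 27.3]
grip_width: -0.0003
```

```bash
python3 -c "
from h import *
st()"
```

```text
t 28.65 tcp jig [0.2 0.4] z 129.5 yaw -0.004 zax [-0.    -0.002 -1.   ] F [-8.5 -3.2 27.3] w -0.3
```

The force rose from 3 to 27 N as the TCP came to a stop at 129.5 mm (punch at about 56.5–57 mm), so the foot bears on the blank. Releasing straight up.

Call:
step_arm(commands=[[0,0,-0.002,0,0,0,1],[0,0,-0.01,0,0,0,1],[0,0,-0.02,0,0,0,1],[0,0,-0.06,0,0,0,1],[0,0,-0.12,0,0,0,1],[-0.1,0,-0.16,0,0,0,1],[-0.2,0,-0.16,0,0,0,1],[-0.3,0,-0.16,0,0,0,1],[-0.4,0,-0.16,0,0,0,1],[-0.4,0,-0.16,0,0,0,1]])

```text
clock: 29.9
tcp_pos: [0.5152, -0.0759, 0.2106]
orientation: [2.307, 2.127, -0.005]
contact_force: [0.3, 0.6, 0.3]
grip_width: -0.0004
```

Run:
```python
from h import *
st();T=grab_frame('top');S=grab_frame('scene');im=[]
for f,(x,y) in ((T,(205,150)),(S,(270,180))):
    a=cv2.resize(f['img'],None,fx=4,fy=4,interpolation=cv2.INTER_CUBIC)
    for b in CAR+[JP]: cv2.drawContours(a,cv2.findContours(rend(f,[b],J,4),0,1)[0],-1,(0,255,0),1)
    im.append(a[y*4:y*4+400,x*4:x*4+400])
cv2.imwrite('pics/p6.png',np.hstack(im)[...,::-1])
```

```text
t 29.9 tcp jig [-204.5    1.3] z 210.6 yaw -0.012 zax [-0.    -0.004 -1.   ] F [0.3 0.6 0.3] w -0.4
```

View pics/p6.png

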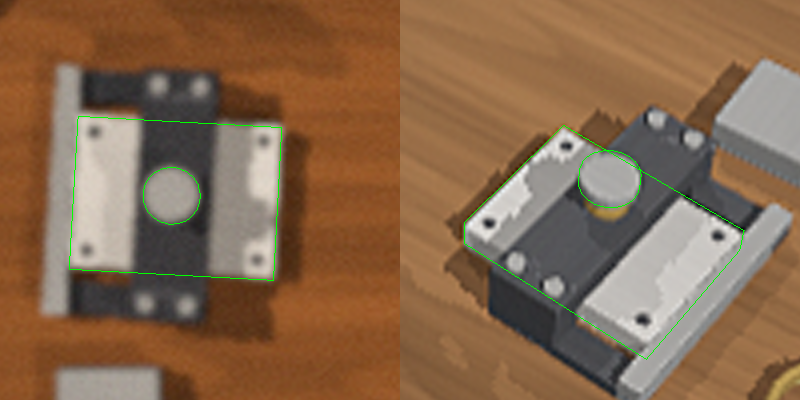

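The plate still fits the flush outline, and the punch head at (171,195) and (610,180) matches its rest-height outline. The arm is clear, so I'm handing in.

```bash
python3 -c "
from h import *
print(r.hand_in())"
```

```text
the job is handed in; nothing more can be done
None
```

The carrier is under the bridge against the stop bar, and the punch has been pressed onto the blank and is back up. I handed the job in at about 30 s of the 72 s allowed; no verdict was reported.

- **Pushing in:** I squared and centred the carrier with side and rear pushes using two fingers. The first rear push left it about 9 mm off-centre, so I corrected that with a push from the other side. I then slid it in until it stalled against the stop, moving 0.2 mm of a commanded 1.5 mm while the force rose to 7.4 N. After that I gave it one more small nudge.
- **Pressing the punch:** I pressed with the shut fingertips until the force rose from 3 N to 27 N and the punch stood at about 56.5 mm, then released straight up.
- **Last checks:** In both cameras the carrier's outline matches the flush pose to about 1 mm, and the punch head matches its rest height. The tool force was about zero and the arm was well clear.
- **Checks that were off:**
  - Carrier fits were biased by up to about 10 mm in x when the bridge or gripper hid part of it. I relied on the blank's position, the stall force and the overlays instead.
  - The trained network's punch point disagreed between views once the carrier was under the bridge, so I ignored it.
  - The other items were never approached closely, but I did not re-measure them at the end.

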